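# Lift the egg rack out of the pan with its sprung lifting handle

### The arm

A 6-joint arm with a two-finger parallel gripper is mounted at the origin on a cart in front of the work surface, level with it; the furniture and walls round the work are solid. World frame = base frame: x ahead of the robot, y to its left, z up, the work surface at z = 0. Lengths are in m, angles in degrees, forces in N, time in s.
With the tool pointing down it reaches from about 0.3 to 0.75 m from the base axis. Payload 8.5 kg.
Tool frame: the origin (TCP) lies at the very end of the fingers, on their centre line; the grasp point (between the pads) lies 19 mm behind it (env.hold_point_z is the distance from the TCP to the grasp point, in m); z points along the fingers, y is the line along which they close (so a half turn about z gives the same grasp; the last joint's range is limited). The gripper opens to 85 mm and grips with 20 to 120 N. Pads are 22 mm wide; open, the fingers measure 114 mm over their backs; the gripper's body (76 mm by 85 mm) begins 54 mm behind the grasp point. The pads swing forward as they close: fully open they stand 13 mm farther back than shut.
Start: joints at [52.007, 21.807, 74.336, -0, 83.858, -12.336], TCP at [0.238, 0.496, 0.231] pointing down, gripper open.
Joint ranges: [-178.18, 178.18], [-50.72, 133.34], [12.68, 142.11], [-81.47, 261.47], [9.98, 163.14], [-165.26, 165.26]. Speed limits (degrees/s): [136.94, 136.94, 180, 180, 180, 180].

### API

Orientations are given as a 3x3 rotation matrix whose columns are the frame's x, y, z axes.
In Python, from rig import env, optics gives the robot as it stands.
- The arm moves only by the shell command python3 -m jog 'ROWS' [OPENING] [FORCE]. ROWS is JSON, a list of rows, each an object with "linear": the shift along the tool's x, y, z in units of 40 mm (1.0 is 40 mm), a list of three; "roll": the turn about the tool's z in units of 5 degrees (1.0 is 5 degrees). A call has 1 to 12 rows; each row shifts and turns the commanded pose from where the row before left it, along the tool's axes as they then stand; what a row does not reach is not made up. A row lasts 1/12 s, in which the tool goes at most 41.7 mm and 7.16 degrees, less where a joint would pass 70% of its speed; a pose out of reach is approached as far as the arm can. A call is refused whole if a number of a shift passes 1 or a number of a turn 1, either way. A call with a gripper value outside its range is refused whole. OPENING is the opening, from -1 (shut) to 1 (fully open), set as the call begins (- or left out, the last holds). The fingers move at their own pace and stop on an object; FORCE is the grip in N (left out, the last holds). Time passes only in rows, so rows that do not move let the fingers close. It gives the time, the measured TCP pose, the force, the opening and the grip force at its end, in the units of the state.
- env.observe(): the state, without advancing time (a new reading comes with each control period).
- optics.get_image(name): name is "scene" or "top"; returns the picture (480x640x3 uint8, red, green, blue); there is no depth.
- optics.calibration(name): a dict with "fov_y" (degrees; the focal length in pixels is half the picture's height over the tangent of half this angle, whatever the lens; pixels are square), "cx", "cy" (the principal point, pixels), "D" ([k1, k2, p1, p2, k3] as OpenCV has them; the pictures are not rectified), "T" (4x4, takes a point from camera to world coordinates). Camera axes: x right, y down, z forward; pixel columns grow to the right and rows downward; lengths in m; the calibration is good to about 2 mm. A picture is of the moment at which its call begins. calibration takes no time and is no camera call.
- env.close_job(): hands the job in; it is judged then, once.
The state is a dict: "time_s": time; "q": joint angles; "qvel": joint speeds; "joint_efforts": joint torques, N m; "position": TCP position; "tool_rot": TCP orientation; "ft_force": force on the tool from outside, world axes, zero at the start; "wrist_torque": the same for the moment, N m; "grip_width": finger opening in m; "gripper_force": force on a finger pad.
Only numpy, scipy, OpenCV 4.12 (cv2) and the standard library are available. Lean on these libraries where they do the work, as an engineer would, in place of code of your own. Each camera call takes 0.05 s, during which the arm holds its last target. There are 200 camera calls.

### The job

The eggs are boiled and the pan is drained: take the lifting handle from its wooden stand, press it down on the flat head of the egg rack's post so that its fork is pushed out, slide the fork fully home round the post under the head, and let the plunger spring back so that it clamps the head. Lift the rack out of the pan by the handle, level, and set it gently down on the cork trivet with all its feet on the cork and the handle left clamped upright on the post. The rack and eggs are hot, so touch them only with the handle; press and push only gently, never hard enough to bend the rack, lose no egg, and leave the other things where they are.

Things in the scene. Friction and masses are not known exactly. Their poses are not given: they have to be found in the camera images.
- lifter: Lifting handle, upright in the stand, 0.25 kg. Origin: centre of the underside of its nose plate; z up its axis, +x the way the fork's mouth opens, y along the T-handle. Steel barrel 32 mm across, top 48 mm above the origin, on a round nose plate 54 mm across, 6 mm thick, plastic below. A sprung plunger (T-handle above, fork below) runs through the barrel and cannot turn in it.
- t_handle (a point): Middle of the wooden T-handle on the plunger's top, 91 mm above the lifter's origin at rest. The T-handle is a bar 64 mm long along the lifter's y, 22 mm wide along x and 26 mm high. Pinch it across x from above; 30 mm of free rod lie below it at rest, 19 mm when pushed fully down.
- fork_seat (a point): Point on the fork's flat upper face on the lifter's axis, where the centre of the post head's underside sits when home; at rest 3 mm under the nose plate. Fork 4 mm thick; slot 12.6 mm wide between two prongs, closed end at x = -4.5 mm, splayed prong tips at x = +10 mm and y = +-14 mm, stem under the nose plate at x = -14.5 to -18.5 mm.
- plunger (a joint): How far the T-handle is pushed down and the fork out, m: 0 at rest, 0.011 at the hard stop. To push it, the nose plate must rest on something. Spring: starts to give at 4.2 N, then 0.7 N per mm, 12 N at the stop. The fork passes under the post's head above 0.004; clamped on the head it reads 0.003.
- egg_rack: Round steel wire rack, 152 mm across, three eggs in its rings (tops 56 mm up, 46 mm off axis), 0.35 to 0.6 kg in all. Origin: on its axis at the underside of its feet; z up. It stands off-centre in a heavy steel pan (not tracked; rim 60 mm above the rack's feet), 5 to 25 mm from the wall, on slippery feet: a nose plate pressed on the post's head drags it to the wall before it slides on the head.
- post_head (a point): Centre of the underside of the flat round head of the rack's middle post, 76 mm above the rack's origin. Head 24 mm across, 6 mm thick (top at 82 mm); the post under it is 9 mm across.
- egg_1: Brown egg lying in a ring of the rack, 55 mm long, 43 mm thick. Origin at its middle, 35 mm above the rack's origin.
- egg_2: Brown egg like egg_1, in the second ring.
- egg_3: Brown egg like egg_1, in the third ring.
- trivet: Round cork trivet, 196 mm across, 10 mm thick, fixed on the worktop. Origin: centre of its underside.
- stand: Turned wooden stand, 72 mm across at the foot, 32 mm high, fixed; the handle's nose plate rests on its rim and the fork hangs in its 42 mm bore, its mouth always turned away from the robot (world +x, within 30 degrees). Origin: centre of its underside.
- egg_timer: Bystander: white wind-up kitchen timer, 59 mm across, 55 mm high. Origin: centre of its underside.
- salt_shaker: Bystander: salt shaker with a round metal cap, 44 mm across, 90 mm high. Origin: centre of its underside.
- jam_jar: Bystander: glass jar with a white lid, 65 mm across, 94 mm high. Origin: centre of its underside.

How it is judged (in metres and radians):
On the way, in this order (a step that is already met when the one before it is completed fails the run):
1. the lifting handle has been taken up out of its stand (height (world z) of lifter above 0.08 m), for 0.1 s.
2. in the pan, the fork is fully home under the post's head and the plunger has sprung back so that the head is clamped (horizontal distance between fork_seat and post_head below 0.003 m and distance between fork_seat and post_head below 0.005 m and value of joint plunger between 0.0015 and 0.0045 m and distance of egg_rack from where it was at the start of the episode below 0.04 m), for 0.2 s.
3. the rack hangs from the clamped handle clear of the pan (horizontal distance between fork_seat and post_head below 0.003 m and distance between fork_seat and post_head below 0.005 m and value of joint plunger between 0.0015 and 0.0045 m and height (world z) of egg_rack above 0.068 m), for 0.1 s.
At the end, for the whole second after the job is handed in: The rack stands level and still on the trivet, axes within 30 mm (all feet on the cork), every egg in its ring; the handle is released, upright and still clamped on the post: fork within 3 mm of the post's axis and up against the head, plunger at 1.5 to 4.5 mm (horizontal distance between fork_seat and post_head below 0.003 m and distance between fork_seat and post_head below 0.005 m and value of joint plunger between 0.0015 and 0.0045 m and horizontal distance between egg_rack and trivet below 0.03 m and z of egg_rack in the frame of trivet between 0.006 and 0.014 m and angle between egg_rack's own z axis and vertical below 0.08 rad and angle between lifter's own z axis and vertical below 0.15 rad and linear speed of egg_rack below 0.01 m/s and linear speed of lifter below 0.02 m/s and contact force between the fingers and lifter below 0.1 N and distance between each of egg_1, egg_2, egg_3 and egg_rack below 0.072 m and z of each of egg_1, egg_2, egg_3 in the frame of egg_rack above 0.025 m); the robot touches nothing.
It fails at once if the robot itself touches the hot rack or an egg (contact force between any of the fingers, the arm and egg_rack above 0.5 N or contact force between any of the fingers, the arm and egg_1 above 0.5 N or contact force between any of the fingers, the arm and egg_2 above 0.5 N or contact force between any of the fingers, the arm and egg_3 above 0.5 N).
It fails at once if the handle presses and shoves on the rack with more than 21 N in all while its plunger is pushed in (50 N at any time), or the rack comes down on the trivet with more than 35 N ((contact force between lifter and egg_rack above 21 N and value of joint plunger above 0.005 m) or contact force between lifter and egg_rack above 50 N or contact force between egg_rack and trivet above 35 N).
It fails at once if an egg leaves its ring, or the rack tilts by more than 0.3 rad (not (distance between egg_1 and egg_rack below 0.072 m) or not (z of egg_1 in the frame of egg_rack above 0.025 m) or not (distance between egg_2 and egg_rack below 0.072 m) or not (z of egg_2 in the frame of egg_rack above 0.025 m) or not (distance between egg_3 and egg_rack below 0.072 m) or not (z of egg_3 in the frame of egg_rack above 0.025 m) or angle between egg_rack's own z axis and vertical above 0.3 rad).
It fails at once if a bystander is knocked over or moved more than 25 mm (distance of any of egg_timer, salt_shaker, jam_jar from where it was at the start of the episode above 0.025 m).
It also fails if it takes over 48 s, if anything falls off the work surface, if the arm or the gripper's body presses on something with over 40 N, if the wrist force passes 120 N, or if a joint passes its speed limit or range.

## Working session

There is one attempt and no reset: what is moved stays moved. The work goes in short steps, Python scripts to look and compute and a shell command to move; the robot and the scene stay as the last step left them, time stands still between calls to the robot, and variables do not carry over. Pictures are saved under pics/ and viewed, at most 10 in all, crops included, and the job is handed in when it is done.

```bash
ls; mkdir -p pics; python3 - <<'E'
from rig import env, optics
import cv2
s=env.observe()
print(s['time_s'],s['position'],s['tool_rot'],s['grip_width'],s['ft_force'],env.hold_point_z)
for n in ("scene","top"):
    im=optics.get_image(n); cv2.imwrite(f"pics/{n}0.png",im[:,:,::-1]); c=optics.calibration(n); print(n,c)
E
```

```text
pics
0.0 [0.23792127 0.49553021 0.2307044 ] [[-9.01426560e-01  4.32931059e-01 -9.25167422e-04]
 [ 4.32931928e-01  9.01425841e-01 -1.18270079e-03]
 [ 3.21941915e-04 -1.46665242e-03 -9.99998873e-01]] 0.085199915588406 [ 0.41456896 -0.0196727   0.22033299] 0.0187
scene {'fov_y': 47.95154041035741, 'cx': 318.3819219009217, 'cy': 238.479515419855, 'D': array([0.04222617, 0.        , 0.        , 0.        , 0.        ]), 'T': array([[-0.83975829, -0.33198502,  0.42964166, -0.10127611],
       [-0.54281045,  0.49471933, -0.67868225,  0.91916905],
       [ 0.01276031, -0.80314303, -0.5956496 ,  0.9671048 ],
       [ 0.        ,  0.        ,  0.        ,  1.        ]])}
top {'fov_y': 44.71380844378681, 'cx': 328.8617867129416, 'cy': 241.21742284537302, 'D': array([-0.12656791,  0.        ,  0.        ,  0.        ,  0.        ]), 'T': array([[ 1.90982780e-03, -9.89510148e-01,  1.44450753e-01,
         3.36477903e-01],
       [-9.99970653e-01, -8.18027382e-04,  7.61730438e-03,
        -8.79351301e-02],
       [-7.41923532e-03, -1.44461062e-01, -9.89482671e-01,
         1.29952267e+00],
       [ 0.00000000e+00,  0.00000000e+00,  0.00000000e+00,
         1.00000000e+00]])}
```

View pics/scene0.png

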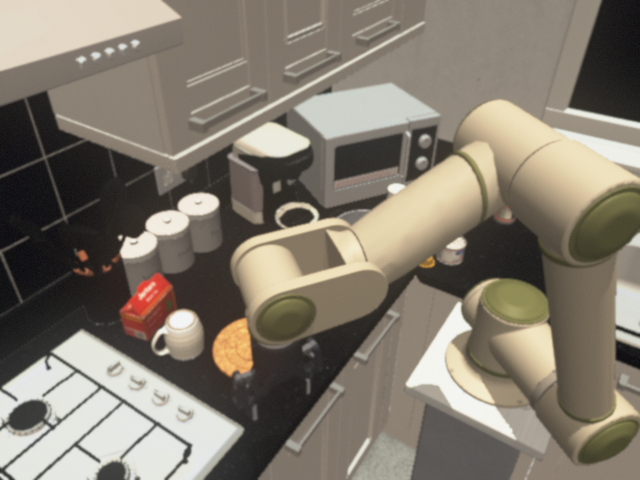

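View pics/top0.png

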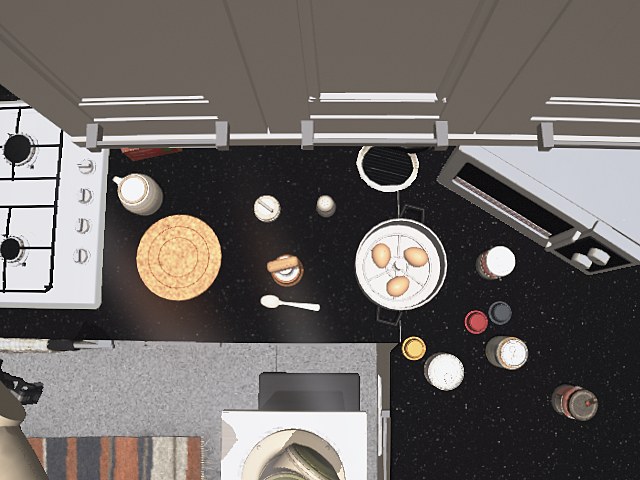

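The top view shows the trivet at (179,257), the lifter with its T-handle at (283,265), the pan with the rack's post at (398,266), the timer at (266,208) and the salt shaker at (325,205). In the scene view the arm hides most of the work.

```bash
cat > h.py <<'E'
import numpy as np, cv2
from rig import env, optics
def K(n):
    c=optics.calibration(n); f=240/np.tan(np.radians(c['fov_y']/2))
    return np.array([[f,0,c['cx']],[0,f,c['cy']],[0,0,1]]),c['D'],c['T']
def ray(n,uv):
    k,d,T=K(n); p=cv2.undistortPoints(np.array([[uv]],float),k,d)[0,0]
    return T[:3,3],T[:3,:3]@np.r_[p,1]
def onz(n,uv,z):
    o,r=ray(n,uv); return o+r*(z-o[2])/r[2]
def px(n,P):
    k,d,T=K(n); Ti=np.linalg.inv(T)
    return cv2.projectPoints(np.array([P],float),cv2.Rodrigues(Ti[:3,:3])[0],Ti[:3,3],k,d)[0][0,0]
def crop(im,x,y,w,h,s,name):
    cv2.imwrite(name,cv2.resize(im[y:y+h,x:x+w,::-1],None,fx=s,fy=s,interpolation=cv2.INTER_CUBIC))
E
python3 - <<'E'
from h import *
im=cv2.imread('pics/top0.png')[:,:,::-1]
a=cv2.resize(im[240:300,250:320],None,fx=6,fy=6,interpolation=cv2.INTER_CUBIC)
b=cv2.resize(im[235:305,365:435],None,fx=5.143,fy=5.143,interpolation=cv2.INTER_CUBIC)[:360]
cv2.imwrite('pics/c1.png',np.hstack([a,b])[:,:,::-1]); print(a.shape,b.shape)
hsv=cv2.cvtColor(im,cv2.COLOR_RGB2HSV)
# trivet
m=cv2.inRange(hsv,(5,60,60),(25,255,255)); 
n,l,st,ce=cv2.connectedComponentsWithStats(m)
for i in range(1,n):
    if st[i,4]>60: print(st[i],ce[i])
for uv,z in (((179,257),.01),((398,266),.085),((401,265),.06),((266,208),.055),((325,205),.09)): print(uv,onz('top',uv,z))
E
```

```text
(360, 420, 3) (360, 360, 3)
[121 148  20  13  65] [129.90769231 152.81538462]
[118 175  29  29 150] [132.64666667 189.53333333]
[ 129  214   93  118 7471] [174.55641815 268.43501539]
[372 243  19  25 339] [380.92625369 254.79351032]
[404 247  24  20 345] [415.72463768 256.16811594]
[267 254  37  33 657] [285.35616438 268.80365297]
[387 276  22  21 341] [397.52492669 285.68621701]
[401 336  25  25 426] [413.72535211 348.28873239]
[499 337  23  32 124] [507.18548387 349.83064516]
[556 386  25  31 238] [565.94117647 397.07142857]
[ 66 437  12  43 442] [ 71.2760181  458.83936652]
[ 99 437  11  43 393] [104.37913486 457.82442748]
[ 113  437   26   43 1017] [125.92625369 458.43657817]
[185 437  16  43 603] [193.46766169 458.46600332]
[ 26 438  18  31 253] [ 37.14624506 447.7944664 ]
(179, 257) [0.48859468 0.2588394  0.01      ]
(398, 266) [ 0.46148526 -0.2233848   0.085     ]
(401, 265) [ 0.46620434 -0.23263081  0.06      ]
(266, 208) [0.59120925 0.05879036 0.055     ]
(325, 205) [ 0.59046081 -0.07030768  0.09      ]
```

View pics/c1.png

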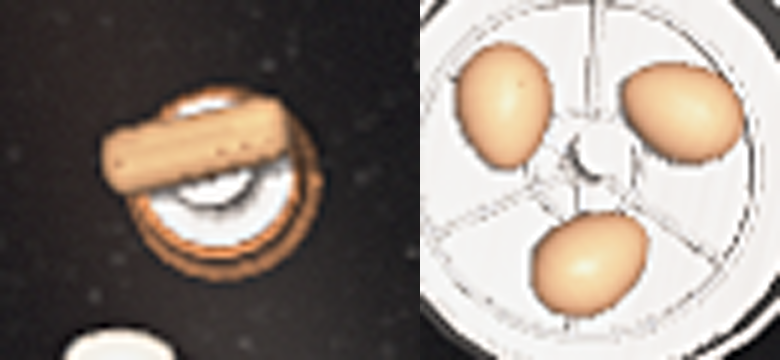

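```bash
python3 - <<'E'
from h import *
im=cv2.imread('pics/top0.png')[:,:,::-1]
hsv=cv2.cvtColor(im,cv2.COLOR_RGB2HSV)
# bar top face: light wood vs. stand
sub=im[240:300,250:320]; print('bar px',sub[24,33],'stand',sub[43,45], 'bar hsv',hsv[264,283],hsv[283,295])
m=((hsv[:,:,1]<130)&(hsv[:,:,1]>55)&(hsv[:,:,0]<25)&(hsv[:,:,2]>150)).astype(np.uint8)
m[:240]=0;m[300:]=0;m[:,:250]=0;m[:,320:]=0
m=cv2.morphologyEx(m,cv2.MORPH_OPEN,np.ones((3,3),np.uint8))
n,l,st,ce=cv2.connectedComponentsWithStats(m);i=1+np.argmax(st[1:,4]); print(st[i],ce[i])
r=cv2.minAreaRect(cv2.findContours((l==i).astype(np.uint8),0,1)[0][0]);print(r)
W=np.array([onz('top',p,.136) for p in cv2.boxPoints(r)]);print(W, W.mean(0)); 
e=np.array([W[1]-W[0],W[2]-W[1]]);L=e[np.argmax(np.linalg.norm(e,axis=1))];print('len',np.linalg.norm(e,axis=1),'bar dir deg',np.degrees(np.arctan2(L[1],L[0])))
# eggs
E=[]
hm=cv2.inRange(hsv,(5,60,60),(25,255,255));n,l,st,ce=cv2.connectedComponentsWithStats(hm)
for i in range(1,n):
    if 320<st[i,4]<360 and 370<ce[i][0]<420: E.append(onz('top',ce[i],.04))
E=np.array(E)
x=np.linalg.solve(np.c_[2*(E[1:]-E[0])[:,:2]],(E[1:,:2]**2-E[0,:2]**2).sum(1))
print('eggs',E,'mean',E.mean(0),'circ',x,[np.hypot(*(e[:2]-x)) for e in E])
# pan outer: bright low-sat
p=((hsv[:,:,1]<60)&(hsv[:,:,2]>120)).astype(np.uint8); p[:,:345]=0;p[:,455:]=0;p[:205]=0;p[:,:]*=1;p[320:]=0
c=max(cv2.findContours(p,0,1)[0],key=cv2.contourArea); el=cv2.fitEllipse(cv2.convexHull(c)); print('pan',el,onz('top',el[0],.063))
t=((hsv[:,:,0]<30)&(hsv[:,:,1]>60)&(hsv[:,:,2]>60)).astype(np.uint8);t[:, :110]=0;t[:,235:]=0;t[:205]=0;t[310:]=0
t=cv2.morphologyEx(t,cv2.MORPH_CLOSE,np.ones((5,5)));c=max(cv2.findContours(t,0,1)[0],key=cv2.contourArea); el=cv2.fitEllipse(cv2.convexHull(c)); print('triv',el,onz('top',el[0],.01))
E
```

```text
bar px [239 198 147] stand [158 110  78] bar hsv [ 17  98 239] [ 12 129 158]
[267 257  31  15 295] [282.01016949 263.52542373]
((282.058837890625, 263.23529052734375), (10.186495780944824, 31.044557571411133), 75.96376037597656)
[[ 0.46390452  0.04774422  0.136     ]
 [ 0.47923738 -0.01273139  0.136     ]
 [ 0.45927906 -0.01788432  0.136     ]
 [ 0.44398962  0.04244688  0.136     ]] [0.46160265 0.01489385 0.136     ]
len [0.06238907 0.02061279] bar dir deg -75.77312999758907
eggs [[ 0.49060473 -0.19153429  0.04      ]
 [ 0.48761219 -0.2674205   0.04      ]
 [ 0.42336433 -0.22679961  0.04      ]] mean [ 0.46719375 -0.2285848   0.04      ] circ [ 0.46718321 -0.22861278] [np.float64(0.04385637954257432), np.float64(0.04385637954257433), np.float64(0.04385637954257438)]
pan ((400.6833801269531, 263.75311279296875), (90.9007339477539, 92.29463958740234), 137.75747680664062) [ 0.46856235 -0.23164287  0.063     ]
triv ((174.10873413085938, 265.5723876953125), (86.1137466430664, 109.2203369140625), 29.00269317626953) [0.46918648 0.26931787 0.01      ]
```

```bash
python3 -m jog '[{"linear":[-0.75,-0.62,0],"roll":0},{"linear":[-0.75,-0.62,0],"roll":0},{"linear":[-0.75,-0.62,0],"roll":0},{"linear":[-0.75,-0.62,0],"roll":0},{"linear":[-0.75,-0.62,0],"roll":0},{"linear":[-0.75,-0.62,0],"roll":0},{"linear":[-0.75,-0.62,0],"roll":0},{"linear":[-0.75,-0.62,0],"roll":0},{"linear":[-0.75,-0.62,0],"roll":0},{"linear":[-0.75,-0.62,0],"roll":0},{"linear":[-0.75,-0.62,0],"roll":0},{"linear":[-0.75,-0.62,0],"roll":0}]' 1 40
python3 -m jog '[{"linear":[0,0,0],"roll":1},{"linear":[0,0,0],"roll":1},{"linear":[0,0,0],"roll":1},{"linear":[0,0,0],"roll":1},{"linear":[0,0,0],"roll":1},{"linear":[0,0,0],"roll":1},{"linear":[0,0,0],"roll":1},{"linear":[0,0,0],"roll":1},{"linear":[0,0,0],"roll":1},{"linear":[0,0,0],"roll":1}]'
python3 - <<'E'
from h import *
s=env.observe();print(s['time_s'],s['position'],s['tool_rot'].round(3) if hasattr(s['tool_rot'],'round') else s['tool_rot'])
im=optics.get_image('scene');cv2.imwrite('pics/scene1.png',im[:,:,::-1])
im=optics.get_image('top');cv2.imwrite('pics/top1.png',im[:,:,::-1])
E
```

```text
time_s: 1.1
position: [0.434, 0.0697, 0.2312]
tool_rot: [[-0.901, 0.433, -0.0], [0.433, 0.901, 0.0], [0.0, -0.0, -1.0]]
ft_force: [2.2, 0.8, -0.7]
grip_width: 0.0855
gripper_force: 0.0
time_s: 1.93
position: [0.4336, 0.0716, 0.2311]
tool_rot: [[-0.244, 0.97, -0.001], [0.97, 0.244, 0.0], [0.0, -0.001, -1.0]]
ft_force: [0.3, -0.2, -0.4]
grip_width: 0.0854
gripper_force: 0.0
1.9333 [0.43359636 0.07162951 0.23107522] [[-0.244  0.97  -0.001]
 [ 0.97   0.244  0.   ]
 [ 0.    -0.001 -1.   ]]
```

View pics/scene1.png

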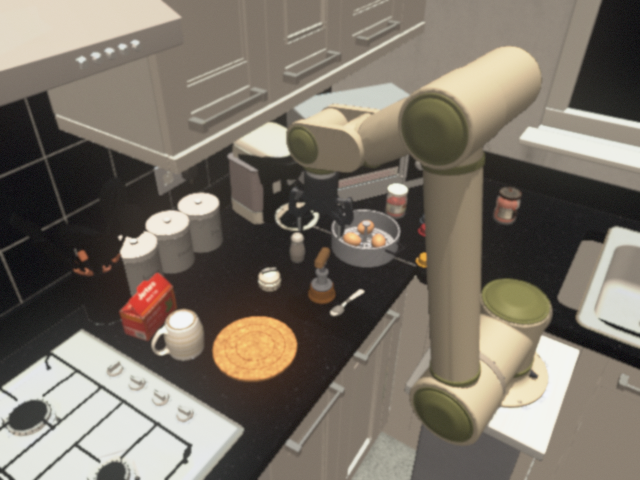

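The scene view now shows the lifter in its stand at (321,280) with its T-handle at (322,256), the pan at (366,238) with the eggs, and the trivet at (255,348), all unobstructed. I'll zoom in on the scene view and compare it with the predicted points.

```bash
python3 - <<'E'
from h import *
im=cv2.imread('pics/scene1.png')[:,:,::-1]; c=im.copy()
print('bar',px('scene',[.4612,.0147,.123]),'head top',px('scene',[.4672,-.2286,.086]), 'trivet',px('scene',[.4886,.2588,.01]))
a=cv2.resize(im[195:275,325:405],None,fx=7,fy=7,interpolation=cv2.INTER_CUBIC)
b=cv2.resize(im[240:310,300:330],None,fx=8,fy=8,interpolation=cv2.INTER_CUBIC)
cv2.imwrite('pics/c2.png',np.hstack([a,b])[:,:,::-1])
hsv=cv2.cvtColor(im,cv2.COLOR_RGB2HSV)
for n,im in(('scene',im),('top',cv2.imread('pics/top1.png')[:,:,::-1])):
    hsv=cv2.cvtColor(im,cv2.COLOR_RGB2HSV)
    t=((hsv[:,:,0]>8)&(hsv[:,:,0]<25)&(hsv[:,:,1]>90)&(hsv[:,:,2]>90)).astype(np.uint8)
    t=cv2.morphologyEx(t,cv2.MORPH_CLOSE,np.ones((3,3)));c=max(cv2.findContours(t,0,1)[0],key=cv2.contourArea);el=cv2.fitEllipse(cv2.convexHull(c));print(n,el,onz(n,el[0],.01))
E
```

```text
bar [321.49704722 255.86047738] head top [365.25038867 221.42776012] trivet [254.96854732 343.16746158]
scene ((254.21311950683594, 348.21600341796875), (66.32923889160156, 86.4424819946289), 81.29000091552734) [0.4803574  0.27203957 0.01      ]
top ((177.7808074951172, 256.83526611328125), (82.63250732421875, 86.75083923339844), 32.79253387451172) [0.48895961 0.26164813 0.01      ]
```

View pics/c2.png

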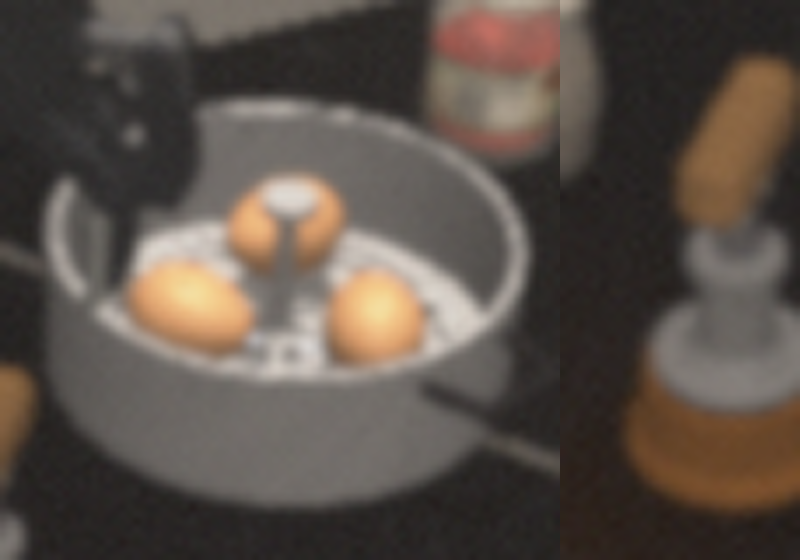

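The zoom shows the post head's top at about (366.4,223.1) in the scene view, and the bar at (322.5,257.5). Both sit about (+1,+1.6) px from their predictions, so their relative positions agree. Next is the grasp.

```bash
python3 -m jog '[{"linear":[-0.4,0.08,0],"roll":0},{"linear":[-0.4,0.08,0],"roll":0},{"linear":[-0.4,0.08,0],"roll":0},{"linear":[-0.35,0.08,0],"roll":0},{"linear":[0,0,0.6],"roll":0},{"linear":[0,0,0.6],"roll":0},{"linear":[0,0,0.6],"roll":0},{"linear":[0,0,0.6],"roll":0},{"linear":[0,0,0.5],"roll":0},{"linear":[0,0,0.25],"roll":0},{"linear":[0,0,0],"roll":0},{"linear":[0,0,0],"roll":0}]' 1 40
```

```text
time_s: 3.03
position: [0.4615, 0.0147, 0.1053]
tool_rot: [[-0.25, 0.968, -0.001], [0.968, 0.25, 0.0], [0.0, -0.001, -1.0]]
ft_force: [-0.5, -0.1, 0.7]
grip_width: 0.0853
gripper_force: 0.0
```

```bash
python3 -m jog '[{"linear":[0,0,0],"roll":0},{"linear":[0,0,0],"roll":0},{"linear":[0,0,0],"roll":0},{"linear":[0,0,0],"roll":0},{"linear":[0,0,0],"roll":0},{"linear":[0,0,0],"roll":0},{"linear":[0,0,0],"roll":0},{"linear":[0,0,0],"roll":0}]' -1 80
python3 - <<'E'
from h import *
s=env.observe(); print(s['q'],s['position'])
optics_im=optics.get_image('top');cv2.imwrite('pics/top2.png',optics_im[:,:,::-1])
E
```

```text
time_s: 3.7
position: [0.4619, 0.0147, 0.1056]
tool_rot: [[-0.248, 0.969, 0.001], [0.969, 0.248, -0.0], [-0.0, 0.001, -1.0]]
ft_force: [0.6, -0.3, 3.5]
grip_width: 0.021
gripper_force: 78.9
[-1.29113583e+01  2.14742607e+01  9.90201002e+01  1.03639883e-02
  5.94462689e+01 -2.72564530e+01] [0.46186399 0.01471163 0.10564814]
```

```bash
python3 -m jog '[{"linear":[0,0,-0.3],"roll":0},{"linear":[0,0,-0.5],"roll":0},{"linear":[0,0,-0.6],"roll":0},{"linear":[0,0,-0.6],"roll":0},{"linear":[0,0,-0.5],"roll":0},{"linear":[0,0,0],"roll":0},{"linear":[0,0,0],"roll":0}]'
python3 -m jog '[{"linear":[-0.4,-0.14,0],"roll":0},{"linear":[-0.6,-0.21,0],"roll":0},{"linear":[-0.7,-0.24,0],"roll":0},{"linear":[-0.7,-0.24,0],"roll":0},{"linear":[-0.7,-0.24,0],"roll":0},{"linear":[-0.7,-0.24,0],"roll":0},{"linear":[-0.7,-0.24,0],"roll":0},{"linear":[-0.7,-0.24,0],"roll":0},{"linear":[-0.5,-0.18,0],"roll":0},{"linear":[-0.22,-0.09,0],"roll":0},{"linear":[0,0,0],"roll":0},{"linear":[0,0,0],"roll":0}]'
python3 - <<'E'
from h import *
s=env.observe(); print(s['q'],s['position'],s['ft_force'])
im=optics.get_image('scene');cv2.imwrite('pics/scene3.png',im[:,:,::-1])
t=optics.get_image('top');cv2.imwrite('pics/top3.png',t[:,:,::-1])
a=cv2.resize(im[165:275,310:420],None,fx=5,fy=5,interpolation=cv2.INTER_CUBIC)
cv2.imwrite('pics/c3.png',a[:,:,::-1])
E
```

```text
time_s: 4.33
position: [0.4613, 0.0148, 0.2049]
tool_rot: [[-0.248, 0.969, 0.0], [0.969, 0.248, -0.0], [-0.0, 0.0, -1.0]]
ft_force: [-0.1, -0.3, -3.1]
grip_width: 0.0208
gripper_force: 79.2
time_s: 5.33
position: [0.44, -0.2343, 0.204]
tool_rot: [[-0.247, 0.969, -0.002], [0.969, 0.247, 0.002], [0.003, -0.001, -1.0]]
ft_force: [-0.2, 0.1, -1.8]
grip_width: 0.0211
gripper_force: 79.0
[-4.16843095e+01  1.80566579e+01  8.49362688e+01  2.19154778e-02
  7.71754667e+01 -5.60029626e+01] [ 0.43995108 -0.23430376  0.2040156 ] [-0.17737564  0.14120337 -1.79648468]
```

View pics/c3.png

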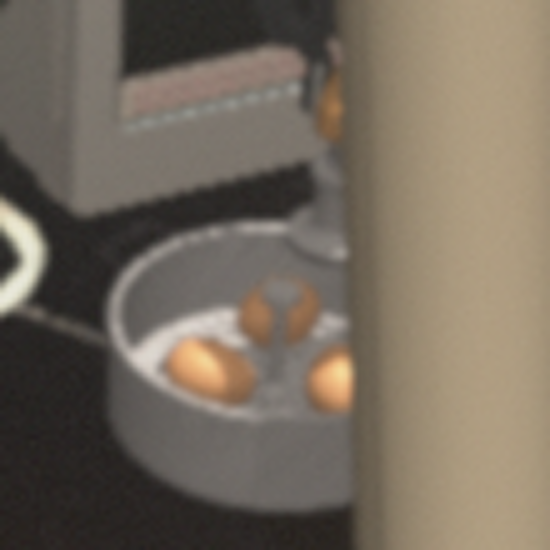

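The scene view shows the lifter held above the pan, its nose plate just above and behind the post head, which is at about (366.6,222.8). The arm column hides the plate's right half. I'll go down in stages and watch the force.

```bash
python3 -m jog '[{"linear":[0,0,0.3],"roll":0},{"linear":[0,0,0.3],"roll":0},{"linear":[0,0,0.2],"roll":0},{"linear":[0,0,0.1],"roll":0},{"linear":[0,0,0],"roll":0},{"linear":[0,0,0],"roll":0}]'
python3 -m jog '[{"linear":[0,0,0.05],"roll":0},{"linear":[0,0,0.05],"roll":0},{"linear":[0,0,0],"roll":0}]'
python3 -m jog '[{"linear":[0,0,0.05],"roll":0},{"linear":[0,0,0],"roll":0},{"linear":[0,0,0],"roll":0}]'
```

```text
time_s: 5.93
position: [0.4406, -0.2348, 0.1696]
tool_rot: [[-0.248, 0.969, 0.0], [0.969, 0.248, -0.0], [-0.0, 0.0, -1.0]]
ft_force: [0.2, 0.4, -2.0]
grip_width: 0.0208
gripper_force: 79.1
time_s: 6.18
position: [0.4403, -0.2351, 0.1652]
tool_rot: [[-0.248, 0.969, -0.0], [0.969, 0.248, 0.0], [0.0, -0.0, -1.0]]
ft_force: [0.1, -0.0, -2.7]
grip_width: 0.021
gripper_force: 79.1
time_s: 6.43
position: [0.4403, -0.2351, 0.1633]
tool_rot: [[-0.248, 0.969, -0.0], [0.969, 0.248, 0.0], [0.0, -0.0, -1.0]]
ft_force: [0.5, 0.5, -1.5]
grip_width: 0.0207
gripper_force: 79.1
```

```bash
for i in 1 2 3; do python3 -m jog '[{"linear":[0,0,0.05],"roll":0},{"linear":[0,0,0],"roll":0},{"linear":[0,0,0],"roll":0}]' | egrep 'pos|ft'; done
```

```text
position: [0.4403, -0.2351, 0.1613]
ft_force: [0.5, -0.0, -2.9]
position: [0.4405, -0.2353, 0.1598]
ft_force: [-1.5, 1.0, 3.7]
position: [0.4405, -0.2353, 0.1576]
ft_force: [-2.0, 0.3, 5.8]
```

```bash
for i in 1 2; do python3 -m jog '[{"linear":[0,0,0.05],"roll":0},{"linear":[0,0,0],"roll":0},{"linear":[0,0,0],"roll":0}]' | egrep 'pos|ft|rot'; done
python3 - <<'E'
from h import *
s=[env.observe()['ft_force']]
print(s, env.observe()['wrist_torque'])
im=optics.get_image('top');cv2.imwrite('pics/top4.png',im[:,:,::-1])
im2=optics.get_image('scene');cv2.imwrite('pics/scene4.png',im2[:,:,::-1])
a=cv2.resize(im[205:325,345:455],None,fx=4,fy=4,interpolation=cv2.INTER_CUBIC)
b=cv2.resize(im2[185:270,315:395],None,fx=4.4,fy=4.4,interpolation=cv2.INTER_CUBIC)
b=cv2.copyMakeBorder(b,0,480-b.shape[0],0,0,cv2.BORDER_CONSTANT)
cv2.imwrite('pics/c4.png',np.hstack([a,b])[:,:,::-1])
E
```

```text
position: [0.4405, -0.2353, 0.1557]
tool_rot: [[-0.248, 0.969, 0.001], [0.969, 0.248, -0.001], [-0.001, 0.0, -1.0]]
ft_force: [-2.4, 0.0, 6.0]
position: [0.4405, -0.2353, 0.1538]
tool_rot: [[-0.248, 0.969, 0.001], [0.969, 0.248, -0.001], [-0.001, 0.001, -1.0]]
ft_force: [-2.6, 0.5, 8.7]
[array([-2.60673191,  0.53420856,  8.6586837 ])] [0.23424777 0.36316316 0.00072774]
```

View pics/c4.png

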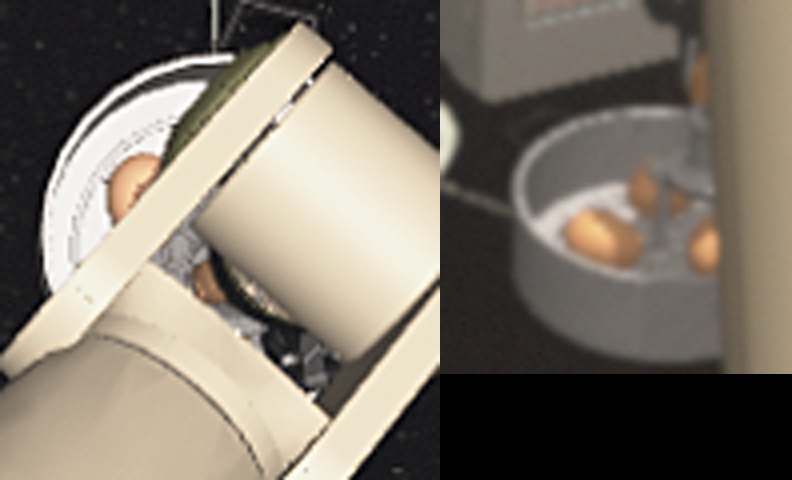

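The scene crop shows the nose plate resting on the post head, with the fork below and behind it. The top view is mostly hidden by the wrist. Now the slide forward along tool +y.

```bash
for i in 1 2 3 4; do python3 -m jog '[{"linear":[0,0.05,0],"roll":0},{"linear":[0,0.05,0],"roll":0},{"linear":[0,0,0],"roll":0}]' | egrep 'pos|ft'; done
```

```text
position: [0.4445, -0.2345, 0.1539]
ft_force: [-2.7, -0.5, 8.4]
position: [0.4484, -0.2335, 0.1539]
ft_force: [-2.1, 0.4, 7.9]
position: [0.4523, -0.2325, 0.1539]
ft_force: [-1.9, -0.2, 8.7]
position: [0.4562, -0.2316, 0.154]
ft_force: [-2.2, -0.3, 7.6]
```

```bash
for i in 1 2 3 4; do python3 -m jog '[{"linear":[0,0.05,0],"roll":0},{"linear":[0,0.05,0],"roll":0},{"linear":[0,0,0],"roll":0}]' | egrep 'pos|ft'; done
```

```text
position: [0.4596, -0.2306, 0.1538]
ft_force: [-3.8, -0.8, 8.1]
position: [0.4635, -0.2296, 0.1539]
ft_force: [-3.9, -0.5, 8.0]
position: [0.4674, -0.2286, 0.1538]
ft_force: [-3.9, -1.4, 8.4]
position: [0.4712, -0.2276, 0.1538]
ft_force: [-3.8, -1.5, 7.6]
```

```bash
for i in 1 2 3; do python3 -m jog '[{"linear":[0,0.05,0],"roll":0},{"linear":[0,0.05,0],"roll":0},{"linear":[0,0,0],"roll":0}]' | egrep 'pos|ft'; done
```

```text
position: [0.4751, -0.2266, 0.1538]
ft_force: [-3.8, -0.2, 7.6]
position: [0.4789, -0.2256, 0.1538]
ft_force: [-4.5, -0.7, 8.6]
position: [0.4828, -0.2247, 0.1538]
ft_force: [-3.7, -1.0, 7.9]
```

```bash
for i in 1 2; do python3 -m jog '[{"linear":[0,0.025,0],"roll":0},{"linear":[0,0,0],"roll":0}]' | egrep 'pos|ft'; done
```

```text
position: [0.4836, -0.2244, 0.1538]
ft_force: [-5.1, -1.7, 7.7]
position: [0.4845, -0.2242, 0.1538]
ft_force: [-5.5, -0.4, 8.0]
```

```bash
for i in 1 2; do python3 -m jog '[{"linear":[0,0.025,0],"roll":0},{"linear":[0,0,0],"roll":0}]' | egrep 'pos|ft'; done
```

```text
position: [0.485, -0.224, 0.1537]
ft_force: [-6.6, -2.2, 8.1]
position: [0.4855, -0.2239, 0.1537]
ft_force: [-9.3, -2.8, 8.5]
```

```bash
python3 -m jog '[{"linear":[0,-0.025,-0.05],"roll":0},{"linear":[0,0,-0.05],"roll":0},{"linear":[0,0,0],"roll":0},{"linear":[0,0,0],"roll":0}]' | egrep 'pos|ft'; for i in 1 2 3; do python3 -m jog '[{"linear":[0,0,-0.025],"roll":0},{"linear":[0,0,0],"roll":0},{"linear":[0,0,0],"roll":0}]' | egrep 'pos|ft'; done
python3 - <<'E'
from h import *
im=optics.get_image('scene');cv2.imwrite('pics/scene5.png',im[:,:,::-1])
E
```

```text
position: [0.4851, -0.224, 0.1577]
ft_force: [-5.4, -1.4, 7.1]
position: [0.485, -0.2237, 0.1579]
ft_force: [-4.9, -2.8, 1.8]
position: [0.4854, -0.2234, 0.1586]
ft_force: [-3.8, -2.4, -4.7]
position: [0.4858, -0.2232, 0.1599]
ft_force: [-0.8, -0.7, -7.3]
```

The force now carries the rack's weight, so the fork is clamped. I'll ease away from the wall and lift.

```bash
python3 -m jog '[{"linear":[0,-0.05,-0.05],"roll":0},{"linear":[0,-0.1,-0.1],"roll":0},{"linear":[0,-0.1,-0.1],"roll":0},{"linear":[0,0,-0.1],"roll":0},{"linear":[0,0,-0.1],"roll":0},{"linear":[0,0,0],"roll":0},{"linear":[0,0,0],"roll":0}]'
python3 -m jog '[{"linear":[0,0,-0.15],"roll":0},{"linear":[0,0,-0.25],"roll":0},{"linear":[0,0,-0.3],"roll":0},{"linear":[0,0,-0.3],"roll":0},{"linear":[0,0,-0.3],"roll":0},{"linear":[0,0,-0.3],"roll":0},{"linear":[0,0,-0.25],"roll":0},{"linear":[0,0,-0.15],"roll":0},{"linear":[0,0,0],"roll":0},{"linear":[0,0,0],"roll":0}]'
python3 - <<'E'
from h import *
im=optics.get_image('scene');cv2.imwrite('pics/scene6.png',im[:,:,::-1])
t=optics.get_image('top');cv2.imwrite('pics/top6.png',t[:,:,::-1])
a=cv2.resize(im[120:270,290:440],None,fx=3.5,fy=3.5,interpolation=cv2.INTER_CUBIC)
cv2.imwrite('pics/c6.png',a[:,:,::-1])
E
```

```text
time_s: 12.92
position: [0.4764, -0.226, 0.1787]
tool_rot: [[-0.248, 0.969, 0.001], [0.969, 0.248, -0.0], [-0.001, 0.001, -1.0]]
ft_force: [-0.2, -0.3, -6.8]
grip_width: 0.0204
gripper_force: 78.7
time_s: 13.75
position: [0.4762, -0.2258, 0.2581]
tool_rot: [[-0.248, 0.969, -0.0], [0.969, 0.248, 0.0], [0.0, -0.0, -1.0]]
ft_force: [-0.3, 0.3, -7.0]
grip_width: 0.0207
gripper_force: 78.7
```

View pics/c6.png

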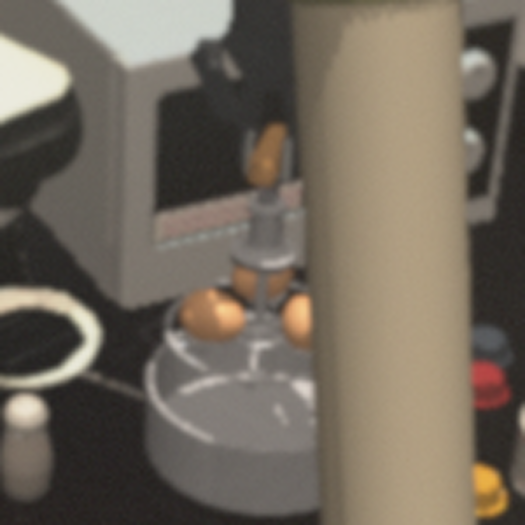

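The scene crop shows the rack hanging level from the handle, clear of the pan, with the eggs in their rings. Carry it to the trivet.

```bash
python3 -m jog '[{"linear":[0.15,0.04,0],"roll":0},{"linear":[0.3,0.085,0],"roll":0},{"linear":[0.45,0.125,0],"roll":0},{"linear":[0.55,0.155,0],"roll":0},{"linear":[0.55,0.155,0],"roll":0},{"linear":[0.55,0.155,0],"roll":0},{"linear":[0.55,0.155,0],"roll":0},{"linear":[0.55,0.155,0],"roll":0},{"linear":[0.55,0.155,0],"roll":0},{"linear":[0.55,0.155,0],"roll":0},{"linear":[0.55,0.155,0],"roll":0},{"linear":[0.55,0.155,0],"roll":0}]'
python3 -m jog '[{"linear":[0.55,0.155,0],"roll":0},{"linear":[0.55,0.155,0],"roll":0},{"linear":[0.55,0.155,0],"roll":0},{"linear":[0.55,0.155,0],"roll":0},{"linear":[0.55,0.155,0],"roll":0},{"linear":[0.55,0.155,0],"roll":0},{"linear":[0.55,0.155,0],"roll":0},{"linear":[0.55,0.155,0],"roll":0},{"linear":[0.55,0.155,0],"roll":0},{"linear":[0.45,0.125,0],"roll":0},{"linear":[0.3,0.085,0],"roll":0},{"linear":[0.15,0.04,0],"roll":0}]'
python3 -m jog '[{"linear":[0,0,0.2],"roll":0},{"linear":[0,0,0.4],"roll":0},{"linear":[0,0,0.5],"roll":0},{"linear":[0,0,0.4],"roll":0},{"linear":[0,0,0.3],"roll":0},{"linear":[0,0,0.1],"roll":0},{"linear":[0,0,0],"roll":0},{"linear":[0,0,0],"roll":0}]'
python3 - <<'E'
from h import *
im=optics.get_image('scene');cv2.imwrite('pics/scene7.png',im[:,:,::-1])
t=optics.get_image('top');cv2.imwrite('pics/top7.png',t[:,:,::-1])
a=cv2.resize(im[220:400,170:350],None,fx=2.6,fy=2.6,interpolation=cv2.INTER_CUBIC)
cv2.imwrite('pics/c7.png',a[:,:,::-1])
E
```

```text
time_s: 14.85
position: [0.4813, 0.0192, 0.2582]
tool_rot: [[-0.248, 0.969, -0.0], [0.969, 0.248, 0.0], [0.001, -0.0, -1.0]]
ft_force: [0.8, -0.6, -7.7]
grip_width: 0.0211
gripper_force: 78.7
time_s: 15.85
position: [0.4869, 0.262, 0.258]
tool_rot: [[-0.25, 0.968, -0.001], [0.968, 0.25, 0.0], [0.001, -0.001, -1.0]]
ft_force: [0.7, -1.2, -8.0]
grip_width: 0.0209
gripper_force: 78.7
time_s: 16.52
position: [0.488, 0.2596, 0.1828]
tool_rot: [[-0.247, 0.969, 0.001], [0.969, 0.247, 0.0], [-0.0, 0.001, -1.0]]
ft_force: [-0.0, -0.4, -7.0]
grip_width: 0.0209
gripper_force: 78.8
```

View pics/c7.png

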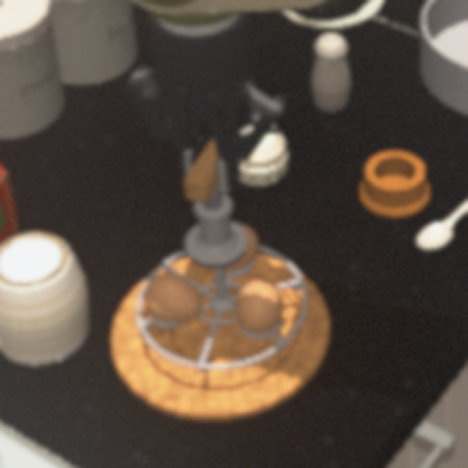

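The scene crop shows the rack level about 20 mm above the cork and centred on it within roughly 10 mm. The timer, salt shaker and stand haven't moved. Lower gently.

```bash
python3 -m jog '[{"linear":[0,0,0.1],"roll":0},{"linear":[0,0,0.1],"roll":0},{"linear":[0,0,0.1],"roll":0},{"linear":[0,0,0.05],"roll":0},{"linear":[0,0,0],"roll":0}]' | egrep 'pos|ft'; for i in 1 2 3 4; do python3 -m jog '[{"linear":[0,0,0.025],"roll":0},{"linear":[0,0,0.025],"roll":0},{"linear":[0,0,0],"roll":0}]' | egrep 'pos|ft'; done
```

```text
position: [0.4875, 0.26, 0.1676]
ft_force: [-1.0, -0.7, -7.7]
position: [0.4878, 0.2601, 0.1662]
ft_force: [-0.1, 0.5, -6.9]
position: [0.4877, 0.26, 0.1641]
ft_force: [0.0, -0.1, -7.4]
position: [0.488, 0.2601, 0.1629]
ft_force: [-1.0, -0.6, -2.1]
position: [0.4881, 0.2602, 0.1616]
ft_force: [-2.4, -1.5, 5.3]
```

```bash
python3 -m jog '[{"linear":[0,0,-0.03],"roll":0},{"linear":[0,0,0],"roll":0},{"linear":[0,0,0],"roll":0}]' | egrep 'pos|ft'
python3 -m jog '[{"linear":[0,0,0],"roll":0},{"linear":[0,0,0],"roll":0},{"linear":[0,0,0],"roll":0},{"linear":[0,0,0],"roll":0},{"linear":[0,0,0],"roll":0},{"linear":[0,0,0],"roll":0},{"linear":[0,0,0],"roll":0},{"linear":[0,0,0],"roll":0}]' 0.6
python3 -m jog '[{"linear":[0,0,-0.3],"roll":0},{"linear":[0,0,-0.5],"roll":0},{"linear":[0,0,-0.6],"roll":0},{"linear":[0,0,-0.6],"roll":0},{"linear":[0,0,-0.6],"roll":0},{"linear":[0,0,-0.4],"roll":0},{"linear":[0,0,0],"roll":0},{"linear":[0,0,0],"roll":0}]'
python3 - <<'E'
from h import *
im=optics.get_image('scene');cv2.imwrite('pics/scene8.png',im[:,:,::-1])
a=cv2.resize(im[200:400,150:350],None,fx=3,fy=3,interpolation=cv2.INTER_CUBIC)
cv2.imwrite('pics/c8.png',a[:,:,::-1])
E
```

```text
position: [0.4881, 0.2602, 0.1626]
ft_force: [-3.3, -0.8, 7.4]
time_s: 18.95
position: [0.4878, 0.2601, 0.1615]
tool_rot: [[-0.248, 0.969, -0.0], [0.969, 0.248, -0.0], [-0.0, -0.0, -1.0]]
ft_force: [-0.4, -0.1, -0.2]
grip_width: 0.0682
gripper_force: 0.0
time_s: 19.62
position: [0.4878, 0.2601, 0.2816]
tool_rot: [[-0.248, 0.969, 0.001], [0.969, 0.248, 0.0], [0.0, 0.001, -1.0]]
ft_force: [0.2, 0.3, -0.6]
grip_width: 0.0682
gripper_force: 0.0
```

View pics/c8.png

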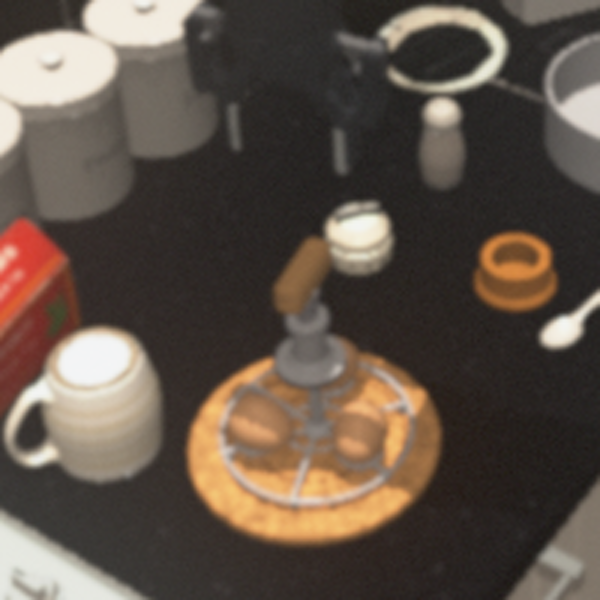

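The crop shows the rack level near the middle of the cork, the handle upright and clamped on the post, and the gripper well clear. Two eggs show plainly and the third sits behind the post.

```bash
python3 -c "
from rig import env
print(env.close_job())"
```

```text
the job is handed in; nothing more can be done
None
```

I handed the job in at about 20 s, with no verdict returned: the rack stands level near the middle of the cork trivet with its eggs in their rings, the handle is clamped upright on the post, and the gripper is well clear.

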